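Hold the spectroscope up to the spectrum lamp

ROBOT

A 6-joint arm with a two-finger parallel gripper is mounted at the origin on the work surface. World frame = base frame: x ahead of the robot, y to its left, z up, the work surface at z = 0. Lengths are in m, angles in rad, forces in N, time in s.
With the tool pointing down it reaches from about 0.275 to 0.975 m from the base axis. Payload 8.4 kg.
Tool frame: the origin (TCP) lies at the very end of the fingers, on their centre line; the grasp point (between the pads) lies 19 mm behind it (env.tcp_to_grasp is the z of the grasp point in the tool frame, in m); z points along the fingers, y is the direction in which the jaws open and shut (so a half turn about z gives the same grasp; the last joint's range is limited). The gripper opens to 92 mm and grips with 3 to 60 N. Pads are 20 mm wide; open, the fingers measure 128 mm over their backs; the gripper's body (75 mm by 189 mm) begins 69 mm behind the grasp point.
Start: joints at [-1.24, 0.353, 1.633, -0, 1.155, -0.002], TCP at [0.204, -0.591, 0.215] pointing down, gripper open.
Joint ranges: [-2.63, 2.63], [-0.92, 2.1], [0.06, 2.66], [-1.3, 4.44], [0, 2.69], [-3.02, 3.02]. Speed limits (rad/s): [2.22, 2.22, 2.79, 3.14, 3.14, 3.14].

INTERFACE

Orientations are given as [roll, pitch, yaw] about the fixed x, y, z axes, in that order (R = Rz(yaw) Ry(pitch) Rx(roll)).
In Python, from bench import status, capture, get_calibration, job, env gives the robot as it stands.
- The arm moves only by the tool step_arm, never from a script. Its argument "steps" is a list of rows, each an object of numbers: "x", "y", "z": the shift along the world's x, y, z in cm; "ax", "ay", "az": the turn, a rotation vector about the world's x, y, z in degrees. In form: [{"x": .., "y": .., "z": .., "ax": .., "ay": .., "az": ..}, ...]. A call has 1 to 20 rows; each row is the pose to reach, as a shift and turn from the pose commanded when the call began; what a row does not reach only later rows make up. A row lasts 1/12 s, in which the tool goes at most 41.7 mm and 7.16 degrees, less where a joint would pass 70% of its speed; a pose out of reach is approached as far as the arm can. A call with a gripper value outside its range is refused whole. "fingers" is the opening, from 0 (shut) to 1 (fully open), set as the call begins (left out, the last holds). The fingers move at their own pace and stop on an object; the grip force is fixed at half the most. Time passes only in rows, so rows that repeat a pose let the fingers close. It gives the time, the measured TCP pose, the force and the opening at its end, in the units of the state.
- status.observe(): the state, without advancing time (a new reading comes with each control period).
- capture(name): name is "side" or "top"; returns (picture, depth): 480x640x3 uint8, red, green, blue; 480x640 float32, m along the optical axis (not along the pixel's ray), 0 where there is no reading.
- get_calibration(name): a dict with "camera_matrix" (3x3 intrinsics, pixels), "R" (3x3) and "t" (3): a world point X has camera coordinates R X + t. Camera axes: x right, y down, z forward; pixel columns grow to the right and rows downward; lengths in m; the calibration is good to about 2 mm. A picture is of the moment at which its call begins. get_calibration takes no time and is no camera call.
- job.close_job(): hands the job in, once; it reports no verdict.
The state is a dict: "time_s": time; "joints": joint angles; "joint_vel": joint speeds; "effort": joint torques, N m; "position": TCP position; "ee_rot": TCP orientation; "ft_force": force on the tool from outside, world axes, zero at the start; "torque": the same for the moment, N m; "grip_width": finger opening in m.
Only numpy, scipy, OpenCV 4.12 (cv2) and the standard library are available. Lean on these libraries where they do the work, as an engineer would, in place of code of your own. Each camera call takes 0.05 s, during which the arm holds its last target. There are 200 camera calls.

TASK

Slide the shutter on the front of the spectrum lamp fully open to its end stop, then draw the spectroscope (the long straight tube with the rubber eyecup) up out of the wooden stand, turn it level and hold it up to the lamp for the class to look through: its window end, the lower one in the stand, facing straight into the lamp's opening, centred on it and about 3 to 4 cm away. Do not press it against the lamp, and leave everything else on the table where it stands. Finish while holding the spectroscope there, steady and level in the gripper.

Things in the scene. Friction and masses are not known exactly. Their poses are not given: they have to be found in the camera images.
- lamp_window (a point): Centre of the upright opening (26 x 44 mm) in the front face of the spectrum lamp, in the plane of the face, 150 mm above the table. The lamp is a fixed grey steel house on the left, 150 mm wide, 194 mm tall, 100 mm deep. Axes: -x points level straight out of the front face, +y level along the face (the way the shutter opens), z up.
- shutter (a joint): Position of the lamp's sliding shutter, m: 0 = fully shut over the opening, 0.045 = fully open against its end stop. It slides straight along +y of lamp_window, which is towards the robot's side of the lamp, with about 1.5 N of friction, and stays where it is left.
- shutter_knob (a point): Centre of the shutter's black round knob, 16 mm dia, 18 mm long, which stands straight out of the front face (it spans 17 to 35 mm off the face) at the height of the opening's centre, 44 mm below the lamp's top; moves with the shutter. The shutter's two rails, above and below it, stand 10 mm off the face. Axes as lamp_window.
- scope_center (a point): Mid-point, on the axis, of the hand spectroscope: a round tube 165 mm long, about 130 g, the longest thing in the stand, upright in a hole, eyepiece up. z runs along it towards the eyepiece. Aluminium tube 27 mm dia from 62 mm below to 42 mm above this point; below it a black collar 30 mm dia (window end), above it a steel drawtube 22 mm dia and a black rubber eyecup 31 mm dia.
- scope_front (a point): Centre of the spectroscope's window end (its lower end at the start), 82.5 mm from scope_center; axes as there.
- scope: The spectroscope as a body; origin at the centre of its window end, z axis along the tube towards the eyepiece.
- stand: Fixed wooden block 205 x 62 mm, 55 mm tall, on the robot's right, with three upright round holes 34 mm dia, 45 mm deep (floor 10 mm above the table) in a row along its x axis: at -70, 0 and +70 mm from its centre. Origin under its centre. The spectroscope, the torch and the test tube stand in the holes in any order.
- lamp: The spectrum lamp with its shutter; fixed. Origin on the table under the middle of the house; the front face is at x = -50 mm in its own frame.
- torch: Short black torch standing in another hole of the stand, 118 mm long, shaft 26 mm dia, widening to a 39 mm head at the top; origin at the centre of its lower end; leave it in its hole.
- tube: Glass test tube with a black rubber stopper standing in another hole of the stand, 25 mm dia, 123 mm long; origin at the centre of its lower end; leave it in its hole.
- cup: Clear plastic cup between the lamp and the stand, 84 mm across the rim, 75 mm tall; origin under its centre; leave it alone.
- clear_bottle: Clear plastic bottle with white cap, 72 mm dia, 190 mm tall, behind; origin under its centre; leave it alone.
- white_bottle: White plastic bottle, 62 mm dia, 150 mm tall, on the right of the stand; origin under its centre; leave it alone.
- green_bottle: Green bottle with yellow cap, 80 mm dia, 210 mm tall, behind the stand; origin under its centre; leave it alone.
- pencil: Pencil lying on the table, 9 mm thick, 175 mm long along its x axis; origin near its middle on the table; leave it alone.
Mind the look-alikes: they are no part of the job. What is shaped like the scope but orange, red or yellow is not meant.

How it is judged:
By the outcome, as a careful person would: the job done as asked, in the order asked, and still so for the second after the job is handed in, while the arm keeps its last pose, push and grip.
It also fails if it takes over 54 s, if anything falls off the work surface, if the arm or the gripper's body presses on something with over 40 N, if the wrist force passes 120 N, or if a joint passes its speed limit or range.

## Working session

There is one attempt and no reset: what is moved stays moved. The work goes in short steps, Python scripts to look and compute and a tool call to move; the robot and the scene stay as the last step left them, time stands still between calls to the robot, and variables do not carry over. Pictures are saved under pics/ and viewed, about 8 in all and at most 12, crops included, and the job is handed in when it is done.

Besides the shell and the picture viewer there is one more tool, called after ">>>" in YAML: its name, and indented under it one key for each argument. step_arm: Moves the arm, as the interface text tells. Its arguments: {"type":"object","properties":{"steps":{"type":"array","items":{"type":"object","properties":{"x":{"type":"number"},"y":{"type":"number"},"z":{"type":"number"},"ax":{"type":"number"},"ay":{"type":"number"},"az":{"type":"number"}}}},"fingers":{"type":"number"}},"required":["steps"]}

```bash
mkdir -p pics; cat > h.py <<'E'
import numpy as np, cv2
from bench import status, capture, get_calibration, job, env
def snap(n):
    p,d=capture(n); np.savez(f'{n}.npz',p=p,d=d); return p,d
def pts(n,d):
    c=get_calibration(n);K=np.array(c['camera_matrix']);R=np.array(c['R']);t=np.array(c['t'])
    v,u=np.mgrid[:480,:640]
    C=np.stack([(u-K[0,2])/K[0,0]*d,(v-K[1,2])/K[1,1]*d,d],-1)
    W=(C-t)@R; W[d==0]=np.nan; return W
def ray(n,u,v,axis,val):
    c=get_calibration(n);K=np.array(c['camera_matrix']);R=np.array(c['R']);t=np.array(c['t'])
    o=-R.T@t; r=R.T@np.linalg.solve(K,[u,v,1.]); return o+r*(val-o[axis])/r[axis]
E
python3 - <<'E'
from h import *
for n in('side','top'):
    p,d=snap(n); cv2.imwrite(f'pics/{n}1.png',p[...,::-1]); c=get_calibration(n);R=np.array(c['R']);print(n,-R.T@np.array(c['t']),R[2])
s=status.observe();print(s['time_s'],s['position'],s['ee_rot'],s['grip_width'],env.tcp_to_grasp)
E
```

```text
side [-0.12626214  0.71807575  0.81598509] [ 0.55639377 -0.60295178 -0.57172994]
top [ 0.34494893 -0.04248876  1.25671521] [ 0.18239252 -0.02085247 -0.98300465]
0.1 [ 0.20403515 -0.59030107  0.21394978] [-3.14034462e+00  2.94755734e-05  3.32795530e-01] 0.09165971206957438 -0.0187
```

View pics/side1.png

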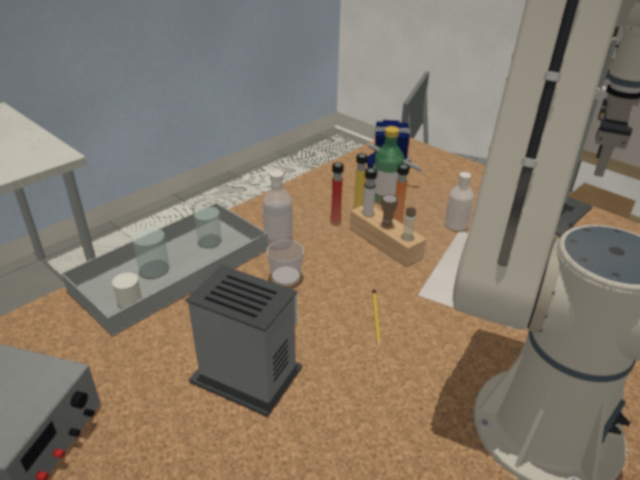

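View pics/top1.png

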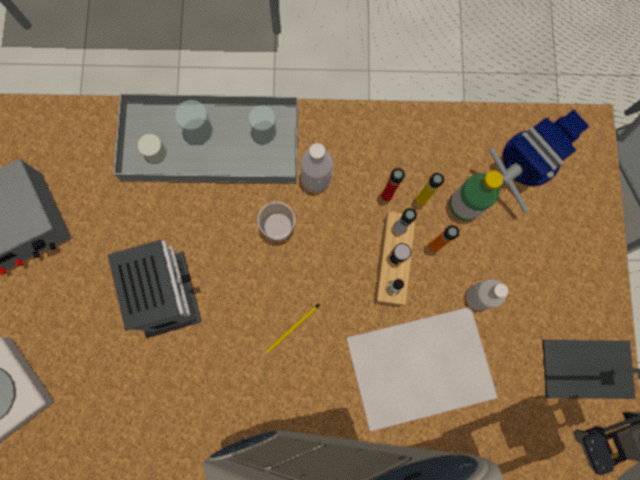

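The top view shows the lamp at (155,285) with its front facing right and the knob near (190,278). The stand is at (397,258). The grey tube with the black eyecup at (408,215) is the scope candidate. The red (393,185), yellow (430,190) and orange (443,238) tubes are look-alikes. The torch is at (400,253) and the test tube at (398,286). I'll enlarge and measure.

```bash
python3 - <<'E'
from h import *
z=np.load('top.npz');p,d=z['p'],z['d'];W=pts('top',d)
a=cv2.resize(p[225:345,100:220],(480,480),interpolation=2);b=cv2.resize(p[190:310,350:470],(480,480),interpolation=2)
s=np.load('side.npz');c=s['p'][140:270,320:450]
cv2.imwrite('pics/crop1.png',cv2.resize(np.hstack([a,b]),(800,400))[...,::-1])
# lamp roof
def rect(m,zz):
    q=W[m][:,:2].astype(np.float32);r=cv2.minAreaRect(q*1000);print(zz,len(q),r,W[m][:,2].mean());return r
Z=W[...,2]
roi=np.zeros((480,640),bool);roi[225:345,100:215]=1
m=roi&(abs(Z-.194)<.008);r=rect(m,'roof');print(cv2.boxPoints(r))
m=roi&(Z>.12)&(Z<.18)
for v in range(240,330,6):
    print(v,' '.join(f"{u}:{W[v,u,0]*1000:.0f},{W[v,u,1]*1000:.0f},{Z[v,u]*1000:.0f}" for u in range(164,206,4)))
roi=np.zeros((480,640),bool);roi[190:320,365:425]=1
m=roi&(abs(Z-.055)<.006);r=rect(m,'stand');print(cv2.boxPoints(r))
m=roi&(Z>.12)
n,l,st,ce=cv2.connectedComponentsWithStats(m.astype(np.uint8))
for i in range(1,n):
    if st[i,4]>15:
        q=W[l==i];t=q[q[:,2]>q[:,2].max()-.012];print(ce[i],st[i,4],'zmax',q[:,2].max(),'top',np.median(t,0),np.ptp(t,0))
E
```

```text
roof 4489 ((463.4521484375, 278.34716796875), (156.80520629882812, 113.8389892578125), 17.063514709472656) 0.19451741638870976
[[371.79886 309.75528]
 [405.2028  200.92746]
 [555.10547 246.93906]
 [521.70154 355.76688]]
240 164:588,298,-2 168:587,287,2 172:587,278,2 176:588,269,-0 180:587,259,2 184:587,250,4 188:588,241,1 192:588,232,-1 196:587,222,4 200:588,213,2 204:588,203,3
246 164:540,247,184 168:574,288,-2 172:551,246,123 176:573,268,3 180:573,259,1 184:574,250,-2 188:573,240,4 192:573,230,4 196:574,221,2 200:574,213,-1 204:575,204,-2
252 164:527,244,190 168:528,239,180 172:538,246,121 176:559,267,3 180:557,255,14 184:560,250,-2 188:560,240,0 192:560,231,-0 196:560,221,1 200:560,212,-0 204:559,202,3
258 164:513,242,196 168:516,238,182 172:526,246,120 176:535,251,64 180:541,252,24 184:544,246,10 188:545,239,1 192:545,229,1 196:545,220,2 200:545,210,4 204:546,202,0
264 164:502,242,194 168:504,237,183 172:507,235,158 176:512,235,128 180:523,244,55 184:530,245,10 188:531,238,-1 192:532,230,-5 196:532,220,-2 200:532,211,-3 204:532,201,0
270 164:490,241,196 168:490,234,192 172:491,22
[... 1608 characters left out ...]
188:393,228,12 192:393,220,11 196:393,213,-0 200:393,204,-2 204:393,194,2
stand 1666 ((573.2315063476562, -251.33749389648438), (91.83672332763672, 263.5331115722656), 85.48991394042969) 0.055494202032291495
[[ 438.2622  -286.75226]
 [ 700.97925 -307.4751 ]
 [ 708.2008  -215.92273]
 [ 445.48376 -195.19989]]
[407.908 216.392] 250 zmax 0.18081582578572475 top [ 0.61413423 -0.2484701   0.17566694] [0.03172994 0.03008784 0.01170418]
[401.85925926 251.20740741] 270 zmax 0.13483718298226297 top [ 0.54508456 -0.23957777  0.12927277] [0.03912065 0.03854671 0.01196203]
[398.07377049 283.63934426] 122 zmax 0.13809874749831383 top [ 0.47637177 -0.22955197  0.13370782] [0.02330567 0.0242823  0.01116881]
```

View pics/crop1.png

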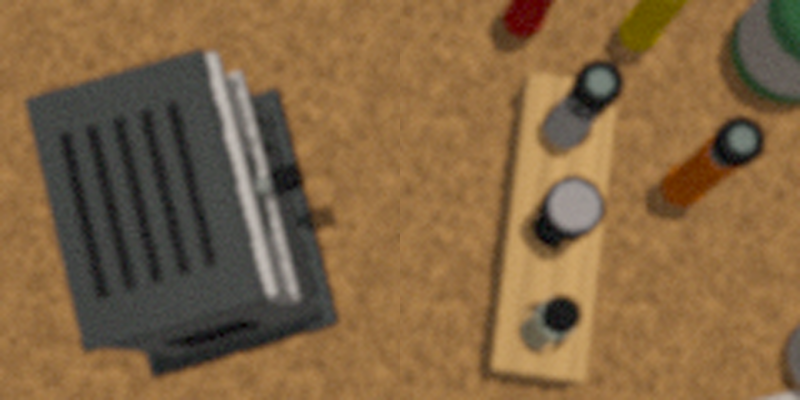

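The crop confirms the scope: grey aluminium, black eyecup, top at z≈0.178 (10+165 mm expected), in the far hole. I'll refine the lamp face line and the knob.

```bash
python3 - <<'E'
from h import *
z=np.load('top.npz');p,d=z['p'],z['d'];W=pts('top',d);Z=W[...,2]
roi=np.zeros((480,640),bool);roi[225:345,100:215]=1
# roof by colour-dark & height; outline rays cast at z=.194
g=p.max(2)
m=(roi&(abs(Z-.194)<.012)&(g<100)).astype(np.uint8)
m=cv2.morphologyEx(m,cv2.MORPH_CLOSE,np.ones((7,7)))
c=max(cv2.findContours(m,0,2)[0],key=cv2.contourArea)
q=np.array([ray('top',*x[0],2,.194)[:2]*1000 for x in c],np.float32);r=cv2.minAreaRect(q);print(r);print(cv2.boxPoints(r))
a=np.radians(17.06);n=np.array([np.sin(a),-np.cos(a)]);e=-np.array([np.cos(a),np.sin(a)])
F=np.array([.477,.234])
off=(W[...,:2]-F)@n; lat=(W[...,:2]-F)@e
m=roi&(Z>.135)&(Z<.165)&(off>.014)&(off<.045)
print(m.sum(),[ (int(u),int(v),round(float(off[v,u])*1e3),round(float(lat[v,u])*1e3),round(float(Z[v,u])*1e3)) for v,u in np.argwhere(m)])
E
```

```text
((461.56298828125, 280.266357421875), (154.3198699951172, 106.73225402832031), 17.307540893554688)
[[372.02026 308.26105]
 [403.7732  206.36143]
 [551.1057  252.27167]
 [519.3528  354.17126]]
83 [(185, 274, 26, -4, 148), (186, 274, 29, -3, 151), (187, 274, 31, -2, 155), (188, 274, 34, 0, 159), (189, 274, 35, -1, 154), (182, 275, 21, -2, 157), (183, 275, 23, -2, 155), (184, 275, 24, -2, 152), (185, 275, 27, -1, 155), (186, 275, 29, 0, 157), (187, 275, 32, 1, 160), (188, 275, 33, 2, 159), (189, 275, 35, 2, 155), (190, 275, 35, 0, 144), (181, 276, 19, -1, 157), (182, 276, 21, 0, 160), (183, 276, 24, 1, 162), (184, 276, 25, 1, 158), (185, 276, 27, 2, 160), (186, 276, 29, 3, 160), (187, 276, 31, 3, 160), (188, 276, 33, 3, 157), (189, 276, 35, 4, 157), (190, 276, 35, 3, 151), (180, 277, 15, -1, 150), (181, 277, 19, 2, 160), (182, 277, 20, 2, 156), (183, 277, 23, 3, 160), (184, 277, 25, 4, 159), (185, 277, 26, 4, 158), (186, 277, 28, 4, 157), (187, 277, 30, 5, 156), (188, 277, 32, 5, 157), (189, 277, 34, 6, 158), (190, 277, 35, 5, 151), (180, 278, 15, 2, 152), (181, 278, 18, 3, 156), (182, 
[... 417 characters left out ...]
10, 160), (189, 279, 33, 10, 155), (190, 279, 35, 10, 155), (191, 279, 36, 10, 149), (180, 280, 15, 7, 156), (181, 280, 17, 7, 157), (182, 280, 19, 8, 159), (183, 280, 21, 8, 156), (184, 280, 23, 9, 156), (185, 280, 25, 9, 156), (186, 280, 27, 10, 156), (187, 280, 28, 10, 153), (188, 280, 30, 11, 153), (189, 280, 32, 12, 156), (190, 280, 34, 12, 156), (191, 280, 35, 12, 149), (180, 281, 15, 9, 157), (181, 281, 16, 9, 155), (182, 281, 19, 10, 157), (183, 281, 19, 9, 151), (184, 281, 22, 11, 155), (185, 281, 23, 11, 153), (186, 281, 27, 12, 159), (187, 281, 27, 12, 151), (188, 281, 29, 12, 152), (182, 282, 17, 11, 153), (183, 282, 19, 12, 153), (184, 282, 22, 13, 156), (185, 282, 22, 12, 150)]
```

>>> step_arm:
  steps:
    - {"z":2}
    - {"z":5}
    - {"x":1,"y":2,"z":7}
    - {"x":2.6,"y":6,"z":7,"az":7}
    - {"x":4.2,"y":10,"z":7,"az":14}
    - {"x":5.8,"y":14,"z":7,"az":21}
    - {"x":7.4,"y":18,"z":7,"az":28}
    - {"x":9,"y":22,"z":7,"az":35}
    - {"x":10.6,"y":26,"z":7,"az":42}
    - {"x":12.2,"y":30,"z":7,"az":49}
    - {"x":13.8,"y":34,"z":7,"az":56}
    - {"x":15.4,"y":38,"z":7,"az":63}
    - {"x":17,"y":42,"z":7,"az":70}
    - {"x":18.6,"y":46,"z":7,"az":77}
    - {"x":20.2,"y":50,"z":7,"az":84}
    - {"x":22,"y":54,"z":7,"az":88}
    - {"x":23.6,"y":58,"z":7,"az":88}
    - {"x":25.5,"y":62,"z":7,"az":88}
  fingers: 0

```text
invalid input at $.steps[0]: expected keys x, y, z, ax, ay, az
```

>>> step_arm:
  steps:
    - {"x":0,"y":0,"z":3,"ax":0,"ay":0,"az":0}
    - {"x":1,"y":2,"z":6,"ax":0,"ay":0,"az":5}
    - {"x":3,"y":6,"z":6,"ax":0,"ay":0,"az":11}
    - {"x":4.5,"y":10,"z":6,"ax":0,"ay":0,"az":17}
    - {"x":6,"y":14,"z":6,"ax":0,"ay":0,"az":23}
    - {"x":7.5,"y":18,"z":6,"ax":0,"ay":0,"az":29}
    - {"x":9,"y":22,"z":6,"ax":0,"ay":0,"az":35}
    - {"x":10.5,"y":26,"z":6,"ax":0,"ay":0,"az":41}
    - {"x":12,"y":30,"z":6,"ax":0,"ay":0,"az":47}
    - {"x":13.5,"y":34,"z":6,"ax":0,"ay":0,"az":53}
    - {"x":15,"y":38,"z":6,"ax":0,"ay":0,"az":59}
    - {"x":16.5,"y":42,"z":6,"ax":0,"ay":0,"az":65}
    - {"x":18,"y":46,"z":6,"ax":0,"ay":0,"az":71}
    - {"x":20,"y":50,"z":6,"ax":0,"ay":0,"az":77}
    - {"x":22,"y":54,"z":6,"ax":0,"ay":0,"az":83}
    - {"x":24,"y":58,"z":6,"ax":0,"ay":0,"az":88}
    - {"x":26,"y":62,"z":6,"ax":0,"ay":0,"az":88}
    - {"x":28,"y":66,"z":6,"ax":0,"ay":0,"az":88}
    - {"x":29,"y":70,"z":6,"ax":0,"ay":0,"az":88}
    - {"x":30,"y":74,"z":6,"ax":0,"ay":0,"az":88}
  fingers: 0

```text
time_s: 1.77
position: [0.497, 0.1251, 0.2743]
ee_rot: [-3.141, 0.0, 1.869]
ft_force: [0.1, -0.5, 0.5]
grip_width: 0.0003
```

>>> step_arm:
  steps:
    - {"x":0.8,"y":3,"z":0,"ax":0,"ay":0,"az":0}
    - {"x":1.5,"y":6.2,"z":0,"ax":0,"ay":0,"az":0}
    - {"x":1.5,"y":6.2,"z":-2,"ax":0,"ay":0,"az":0}
    - {"x":1.5,"y":6.2,"z":-5,"ax":0,"ay":0,"az":0}
    - {"x":1.5,"y":6.2,"z":-8,"ax":0,"ay":0,"az":0}
    - {"x":1.5,"y":6.2,"z":-11,"ax":0,"ay":0,"az":0}
    - {"x":1.5,"y":6.2,"z":-13.4,"ax":0,"ay":0,"az":0}
    - {"x":1.5,"y":6.2,"z":-13.4,"ax":0,"ay":0,"az":0}
    - {"x":1.5,"y":6.2,"z":-13.4,"ax":0,"ay":0,"az":0}

```text
time_s: 2.52
position: [0.5106, 0.1846, 0.1398]
ee_rot: [-3.138, 0.0, 1.869]
ft_force: [0.3, -0.1, 0.8]
grip_width: 0.0007
```

```bash
python3 - <<'E'
from h import *
s=status.observe();print(s['position'],s['ft_force'])
p,d=snap('top'); cv2.imwrite('pics/t2.png',cv2.resize(p[225:345,100:260],(800,600),interpolation=2)[...,::-1])
E
```

```text
[0.51062842 0.18461194 0.13976081] [ 0.27713369 -0.09491055  0.75391921]
```

View pics/t2.png

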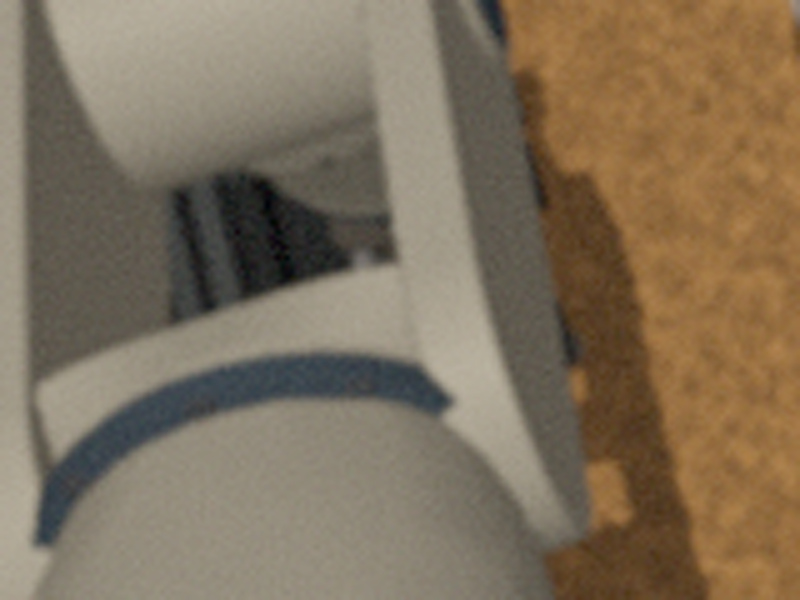

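>>> step_arm:
  steps:
    - {"x":1.5,"y":0.45,"z":0,"ax":0,"ay":0,"az":0}
    - {"x":1.5,"y":0.45,"z":0,"ax":0,"ay":0,"az":0}
    - {"x":1.1,"y":1.6,"z":0,"ax":0,"ay":0,"az":0}
    - {"x":0.8,"y":2.65,"z":0,"ax":0,"ay":0,"az":0}
    - {"x":0.8,"y":2.65,"z":0,"ax":0,"ay":0,"az":0}
    - {"x":0.8,"y":2.65,"z":0,"ax":0,"ay":0,"az":0}
    - {"x":0.2,"y":2.47,"z":0,"ax":0,"ay":0,"az":0}
    - {"x":-0.4,"y":2.28,"z":0,"ax":0,"ay":0,"az":0}
    - {"x":-0.8,"y":2.16,"z":0,"ax":0,"ay":0,"az":0}
    - {"x":-1.2,"y":2.04,"z":0,"ax":0,"ay":0,"az":0}
    - {"x":-1.6,"y":1.91,"z":0,"ax":0,"ay":0,"az":0}
    - {"x":-2.0,"y":1.79,"z":0,"ax":0,"ay":0,"az":0}
    - {"x":-2.4,"y":1.67,"z":0,"ax":0,"ay":0,"az":0}
    - {"x":-2.8,"y":1.55,"z":0,"ax":0,"ay":0,"az":0}
    - {"x":-3.2,"y":1.42,"z":0,"ax":0,"ay":0,"az":0}
    - {"x":-3.5,"y":1.33,"z":0,"ax":0,"ay":0,"az":0}
    - {"x":-3.5,"y":1.33,"z":0,"ax":0,"ay":0,"az":0}
    - {"x":-3.5,"y":1.33,"z":0,"ax":0,"ay":0,"az":0}

```text
time_s: 4.07
position: [0.4761, 0.1982, 0.1406]
ee_rot: [-3.141, -0.0, 1.869]
ft_force: [-0.6, 0.5, 0.1]
grip_width: 0.0005
```

>>> step_arm:
  steps:
    - {"x":-0.3,"y":-0.09,"z":0,"ax":0,"ay":0,"az":0}
    - {"x":-0.6,"y":-0.18,"z":0,"ax":0,"ay":0,"az":0}
    - {"x":-0.9,"y":-0.27,"z":0,"ax":0,"ay":0,"az":0}

```text
time_s: 4.32
position: [0.4675, 0.1956, 0.1406]
ee_rot: [3.141, -0.0, 1.869]
ft_force: [2.1, 0.1, 0.7]
grip_width: 0.0005
```

>>> step_arm:
  steps:
    - {"x":-0.2,"y":-0.06,"z":0,"ax":0,"ay":0,"az":0}
    - {"x":-0.4,"y":-0.12,"z":0,"ax":0,"ay":0,"az":0}

```text
time_s: 4.48
position: [0.4634, 0.1943, 0.1407]
ee_rot: [3.141, -0.0, 1.869]
ft_force: [5.4, 1.5, -0.6]
grip_width: 0.0003
```

>>> step_arm:
  steps:
    - {"x":-0.15,"y":-0.05,"z":0,"ax":0,"ay":0,"az":0}
    - {"x":-0.3,"y":-0.1,"z":0,"ax":0,"ay":0,"az":0}

```text
time_s: 4.65
position: [0.4631, 0.1942, 0.1411]
ee_rot: [3.136, -0.0, 1.869]
ft_force: [13.0, 3.3, -10.0]
grip_width: 0.0001
```

The end stop is reached: the force rose and travel stopped at 25 mm, where 24 mm was predicted. I'll retreat and check the lamp from above.

>>> step_arm:
  steps:
    - {"x":0.4,"y":0.1,"z":0,"ax":0,"ay":0,"az":0}
    - {"x":1.2,"y":-0.4,"z":0,"ax":0,"ay":0,"az":0}
    - {"x":1.2,"y":-0.4,"z":2,"ax":0,"ay":0,"az":0}
    - {"x":1.2,"y":-0.4,"z":5,"ax":0,"ay":0,"az":0}
    - {"x":1.2,"y":-0.4,"z":8,"ax":0,"ay":0,"az":0}
    - {"x":1.2,"y":-0.4,"z":12,"ax":0,"ay":0,"az":0}
    - {"x":2.5,"y":-3.4,"z":14,"ax":0,"ay":0,"az":0}
    - {"x":4,"y":-7,"z":16,"ax":0,"ay":0,"az":0}
    - {"x":5,"y":-11,"z":16,"ax":0,"ay":0,"az":0}
    - {"x":6,"y":-15,"z":16,"ax":0,"ay":0,"az":0}
    - {"x":7,"y":-19,"z":16,"ax":0,"ay":0,"az":0}
    - {"x":8,"y":-23,"z":16,"ax":0,"ay":0,"az":0}
    - {"x":9,"y":-26,"z":16,"ax":0,"ay":0,"az":0}
    - {"x":10,"y":-28,"z":16,"ax":0,"ay":0,"az":0}
  fingers: 0.52

```text
time_s: 5.82
position: [0.56, -0.0902, 0.3003]
ee_rot: [-3.14, 0.0, 1.867]
ft_force: [0.6, -0.1, 0.5]
grip_width: 0.0478
```

```bash
cat >> h.py <<'E'
from scipy.spatial.transform import Rotation as Ro
a=np.radians(17.06);N=np.array([np.sin(a),-np.cos(a),0]);E_=-np.array([np.cos(a),np.sin(a),0]);F=np.array([.477,.234,.150])
def plan(tx,tz,grasp):
    s=status.observe();tz=tz/np.linalg.norm(tz);tx=tx-tz*(tx@tz);tx/=np.linalg.norm(tx)
    R=np.stack([tx,np.cross(tz,tx),tz],1); tcp=grasp+tz*.0187
    rv=Ro.from_matrix(R)*Ro.from_euler('xyz',s['ee_rot']).inv()
    print('pos',s['position'],'tcp',tcp,'d cm',((tcp-s['position'])*100).round(2),'rv',np.degrees(rv.as_rotvec()).round(1))
E
python3 - <<'E'
from h import *
p,d=snap('top'); cv2.imwrite('pics/t3.png',np.hstack([cv2.resize(p[225:345,120:220],(400,480),interpolation=2),cv2.resize(p[190:310,350:450],(400,480),interpolation=2)])[...,::-1])
W=pts('top',d);off=(W-F)@N;lat=(W-F)@E_;Z=W[...,2]
roi=np.zeros((480,640),bool);roi[225:345,100:215]=1
m=roi&(Z>.152)&(Z<.164)&(off>.02)&(off<.04);print('knob lat',np.percentile(lat[m],[3,50,97]),m.sum())
h=np.array([-.133,-.991,0]);h/=np.linalg.norm(h)
plan(-h,h-[0,0,1],np.array([.614,-.2485,.118]))
print(status.observe()['joints'])
E
```

```text
knob lat [0.0383751  0.04561171 0.05244221] 56
pos [ 0.56171833 -0.09226382  0.3001884 ] tcp [ 0.61224115 -0.2616054   0.1047771 ] d cm [  5.05 -16.93 -19.54] rv [-45.1  -3.7 -23.3]
[-0.16414068  0.19472793  1.65378813 -0.00213045  1.29308788 -0.45885258]
```

View pics/t3.png

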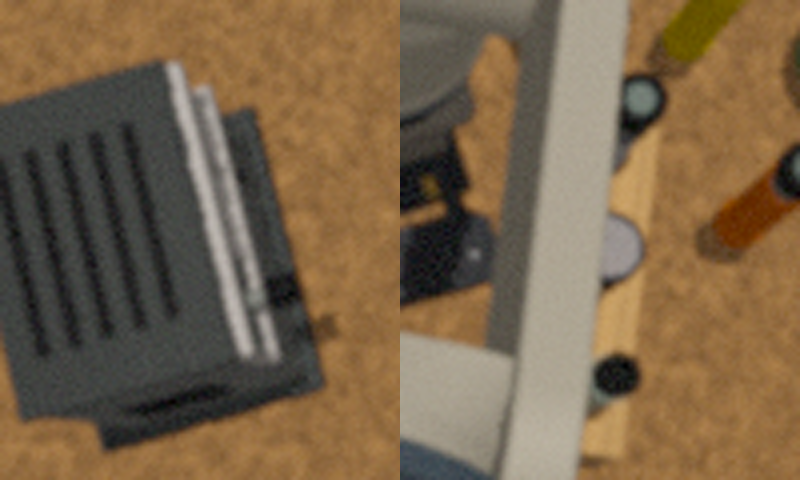

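```bash
python3 - <<'E'
from h import *
s=np.load('side.npz');W=pts('side',s['d'])
for n,(u,v) in dict(red=(397,175),yel=(436,181),orange=(452,233),scope=(409,215)).items(): print(n,ray('top',u,v,2,.175 if n=='scope' else .165))
for n,(u,v) in dict(red=(338,166),yel=(361,158),scope=(371,174),green=(391,131)).items(): print(n,np.nanmedian(W[v-2:v+3,u-2:u+3].reshape(-1,3),0))
E
```

```text
red [ 0.7010635  -0.22571763  0.165     ]
yel [ 0.68922887 -0.30775654  0.165     ]
orange [ 0.57796807 -0.33758148  0.165     ]
scope [ 0.61246357 -0.24731818  0.175     ]
red [ 0.69282819 -0.22107061  0.16463181]
yel [ 0.68389271 -0.30094382  0.16312993]
scope [ 0.60153086 -0.2387581   0.171488  ]
green [ 0.67246621 -0.40425201  0.20902374]
```

The red look-alike stands at (0.70, -0.225) and is 165 mm tall. I'll turn the approach slightly so the gripper body clears it.

```bash
python3 - <<'E'
from h import *
h=np.array([.08,-.997,0]);h/=np.linalg.norm(h)
plan(-h,h-[0,0,1],np.array([.613,-.248,.120]))
E
```

```text
pos [ 0.56171833 -0.09226382  0.3001884 ] tcp [ 0.61405762 -0.26118053  0.1067771 ] d cm [  5.23 -16.89 -19.34] rv [-44.2  -8.4 -11.7]
```

>>> step_arm:
  steps:
    - {"x":0.6,"y":-1.2,"z":0,"ax":-5.5,"ay":-1.05,"az":-1.5}
    - {"x":1.2,"y":-2.5,"z":0,"ax":-11,"ay":-2.1,"az":-2.9}
    - {"x":1.8,"y":-3.7,"z":0,"ax":-16.6,"ay":-3.15,"az":-4.4}
    - {"x":2.3,"y":-4.9,"z":-1,"ax":-22.1,"ay":-4.2,"az":-5.85}
    - {"x":2.9,"y":-6.2,"z":-2,"ax":-27.6,"ay":-5.25,"az":-7.3}
    - {"x":3.5,"y":-7.4,"z":-3,"ax":-33.1,"ay":-6.3,"az":-8.8}
    - {"x":4.1,"y":-8.6,"z":-5,"ax":-38.7,"ay":-7.35,"az":-10.2}
    - {"x":4.66,"y":-9.84,"z":-7,"ax":-44.2,"ay":-8.4,"az":-11.7}
    - {"x":4.66,"y":-9.84,"z":-10,"ax":-44.2,"ay":-8.4,"az":-11.7}
    - {"x":4.66,"y":-9.84,"z":-12.27,"ax":-44.2,"ay":-8.4,"az":-11.7}
    - {"x":4.66,"y":-9.84,"z":-12.27,"ax":-44.2,"ay":-8.4,"az":-11.7}
    - {"x":4.66,"y":-9.84,"z":-12.27,"ax":-44.2,"ay":-8.4,"az":-11.7}
  fingers: 0.46

```text
time_s: 6.87
position: [0.6062, -0.1853, 0.1771]
ee_rot: [-3.134, 0.784, 1.658]
ft_force: [-0.1, -0.7, 0.7]
grip_width: 0.0422
```

```bash
python3 - <<'E'
from h import *
h=np.array([.08,-.997,0]);h/=np.linalg.norm(h)
plan(-h,h-[0,0,1],np.array([.613,-.248,.120]))
print(status.observe()['joints'])
im=[]
for n,(x,y) in dict(top=(290,130),side=(290,100)).items():
    p,d=snap(n); im.append(cv2.resize(p[y:y+200,x:x+160],(400,500),interpolation=2))
cv2.imwrite('pics/g1.png',np.hstack(im)[...,::-1])
E
```

```text
pos [ 0.60622535 -0.18532125  0.17710388] tcp [ 0.61405762 -0.26118053  0.1067771 ] d cm [ 0.78 -7.59 -7.03] rv [-0.  -0.3 -0.1]
[ 0.11247638  0.46927917  1.81929979 -0.9088639   1.10814915  0.56370919]
```

View pics/g1.png

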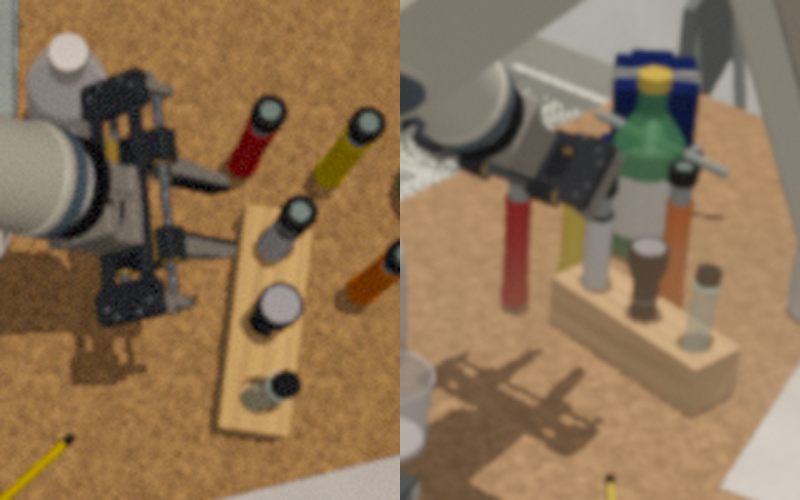

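>>> step_arm:
  steps:
    - {"x":0.2,"y":-2,"z":-1.85,"ax":0,"ay":0,"az":0}
    - {"x":0.4,"y":-4,"z":-3.7,"ax":0,"ay":0,"az":0}
    - {"x":0.6,"y":-5.5,"z":-5.1,"ax":0,"ay":0,"az":0}
    - {"x":0.7,"y":-6.7,"z":-6.2,"ax":0,"ay":0,"az":0}
    - {"x":0.78,"y":-7.6,"z":-7.0,"ax":0,"ay":0,"az":0}
    - {"x":0.78,"y":-7.6,"z":-7.0,"ax":0,"ay":0,"az":0}
    - {"x":0.78,"y":-7.6,"z":-7.0,"ax":0,"ay":0,"az":0}

```text
time_s: 7.55
position: [0.6151, -0.2614, 0.1086]
ee_rot: [-3.14, 0.784, 1.653]
ft_force: [0.5, 0.8, 0.9]
grip_width: 0.0424
```

>>> step_arm:
  steps:
    - {"x":0,"y":0,"z":0,"ax":0,"ay":0,"az":0}
    - {"x":0,"y":0,"z":0,"ax":0,"ay":0,"az":0}
    - {"x":0,"y":0,"z":0,"ax":0,"ay":0,"az":0}
    - {"x":0,"y":0,"z":0,"ax":0,"ay":0,"az":0}
    - {"x":0,"y":0,"z":0,"ax":0,"ay":0,"az":0}
    - {"x":0,"y":0,"z":0,"ax":0,"ay":0,"az":0}
  fingers: 0

```text
time_s: 8.05
position: [0.6155, -0.2609, 0.1087]
ee_rot: [-3.14, 0.785, 1.654]
ft_force: [-0.4, 2.1, 5.6]
grip_width: 0.0263
```

>>> step_arm:
  steps:
    - {"x":0,"y":0,"z":0.5,"ax":0,"ay":0,"az":0}
    - {"x":0,"y":0,"z":1.2,"ax":0,"ay":0,"az":0}
    - {"x":0,"y":0,"z":2.2,"ax":0,"ay":0,"az":0}
    - {"x":0,"y":0,"z":3.5,"ax":0,"ay":0,"az":0}
    - {"x":0,"y":0,"z":5,"ax":0,"ay":0,"az":0}
    - {"x":0,"y":0,"z":7,"ax":0,"ay":0,"az":0}
    - {"x":0,"y":0,"z":9,"ax":0,"ay":0,"az":0}
    - {"x":0,"y":0,"z":11,"ax":0,"ay":0,"az":0}
    - {"x":0,"y":0,"z":13,"ax":0,"ay":0,"az":0}
    - {"x":0,"y":0,"z":14.5,"ax":0,"ay":0,"az":0}
    - {"x":0,"y":0,"z":16,"ax":0,"ay":0,"az":0}
    - {"x":0,"y":0,"z":16,"ax":0,"ay":0,"az":0}

```text
time_s: 9.05
position: [0.6162, -0.2612, 0.2724]
ee_rot: [3.136, 0.785, 1.649]
ft_force: [0.9, -0.2, -0.2]
grip_width: 0.0261
```

```bash
python3 - <<'E'
from h import *
s=status.observe();print(s['position'],s['ft_force'],s['torque'],s['grip_width'])
# final: tool z = -Z tilted to lamp, grasp 108mm(approx .110) from window end, front at 35 mm
plan(-N,-N-[0,0,1],F+N*(.035+.109))
plan(-N,-N-[0,0,1],F+N*(.035+.109+.06))
im=[]
for n,(x,y) in dict(top=(290,110),side=(290,60)).items():
    p,d=snap(n); im.append(cv2.resize(p[y:y+200,x:x+160],(400,500),interpolation=2))
cv2.imwrite('pics/l1.png',np.hstack(im)[...,::-1])
E
```

```text
[ 0.61623184 -0.26124622  0.27239123] [ 0.91582126 -0.21423917 -0.23860347] [ 0.4223795  -0.12567877  0.01947038] 0.02611353950314664
pos [ 0.61623184 -0.26124622  0.27239123] tcp [0.51536647 0.10897734 0.1367771 ] d cm [-10.09  37.02 -13.56] rv [88.5 17.2  9.9]
pos [ 0.61623184 -0.26124622  0.27239123] tcp [0.53296885 0.05161746 0.1367771 ] d cm [ -8.33  31.29 -13.56] rv [88.5 17.2  9.9]
```

View pics/l1.png

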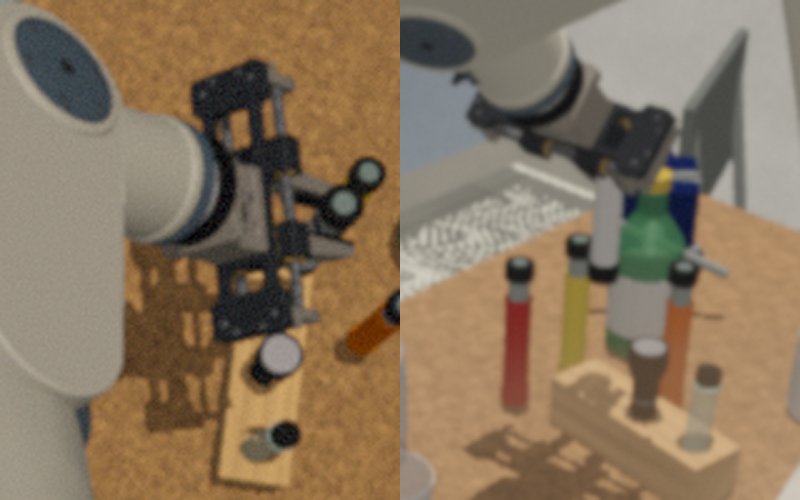

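>>> step_arm:
  steps:
    - {"x":-0.6,"y":2.2,"z":1,"ax":6.3,"ay":1.2,"az":0.7}
    - {"x":-1.2,"y":4.5,"z":1,"ax":12.6,"ay":2.5,"az":1.4}
    - {"x":-1.8,"y":6.7,"z":1,"ax":19,"ay":3.7,"az":2.1}
    - {"x":-2.4,"y":8.9,"z":1,"ax":25.3,"ay":4.9,"az":2.8}
    - {"x":-3,"y":11.2,"z":1,"ax":31.6,"ay":6.1,"az":3.5}
    - {"x":-3.6,"y":13.4,"z":1,"ax":37.9,"ay":7.4,"az":4.2}
    - {"x":-4.2,"y":15.6,"z":1,"ax":44.2,"ay":8.6,"az":5}
    - {"x":-4.8,"y":17.9,"z":1,"ax":50.6,"ay":9.8,"az":5.7}
    - {"x":-5.3,"y":20.1,"z":1,"ax":56.9,"ay":11.1,"az":6.4}
    - {"x":-5.9,"y":22.3,"z":1,"ax":63.2,"ay":12.3,"az":7.1}
    - {"x":-6.5,"y":24.6,"z":1,"ax":69.5,"ay":13.5,"az":7.8}
    - {"x":-7.1,"y":26.8,"z":1,"ax":75.9,"ay":14.7,"az":8.5}
    - {"x":-7.7,"y":29.1,"z":1,"ax":82.2,"ay":16,"az":9.2}
    - {"x":-8.3,"y":31.3,"z":0,"ax":88.5,"ay":17.2,"az":9.9}
    - {"x":-8.3,"y":31.3,"z":-2,"ax":88.5,"ay":17.2,"az":9.9}
    - {"x":-8.3,"y":31.3,"z":-4,"ax":88.5,"ay":17.2,"az":9.9}
    - {"x":-8.3,"y":31.3,"z":-6,"ax":88.5,"ay":17.2,"az":9.9}
    - {"x":-8.3,"y":31.3,"z":-8,"ax":88.5,"ay":17.2,"az":9.9}
    - {"x":-8.3,"y":31.3,"z":-8,"ax":88.5,"ay":17.2,"az":9.9}

```text
time_s: 10.73
position: [0.5295, 0.0522, 0.1836]
ee_rot: [-3.132, -0.79, 1.868]
ft_force: [-0.8, 0.1, -0.8]
grip_width: 0.0264
```

```bash
python3 - <<'E'
from h import *
s=status.observe();print(s['time_s'],s['ft_force'],s['grip_width'],s['joints'])
plan(-N,-N-[0,0,1],F+N*(.035+.109+.06))
im=[]
for n,(x,y) in dict(top=(120,160),side=(180,140)).items():
    p,d=snap(n); im.append(cv2.resize(p[y:y+200,x:x+160],(400,500),interpolation=2))
cv2.imwrite('pics/f1.png',np.hstack(im)[...,::-1])
E
```

```text
10.7333 [-0.78016968  0.14089613 -0.77548828] 0.026352679493631848 [-0.30673037  0.52115     1.71171738  0.62186518  1.46181453 -0.85750491]
pos [0.52953238 0.05217236 0.18360906] tcp [0.53296885 0.05161746 0.1367771 ] d cm [ 0.34 -0.06 -4.68] rv [-0.1 -0.4 -0.3]
```

View pics/f1.png

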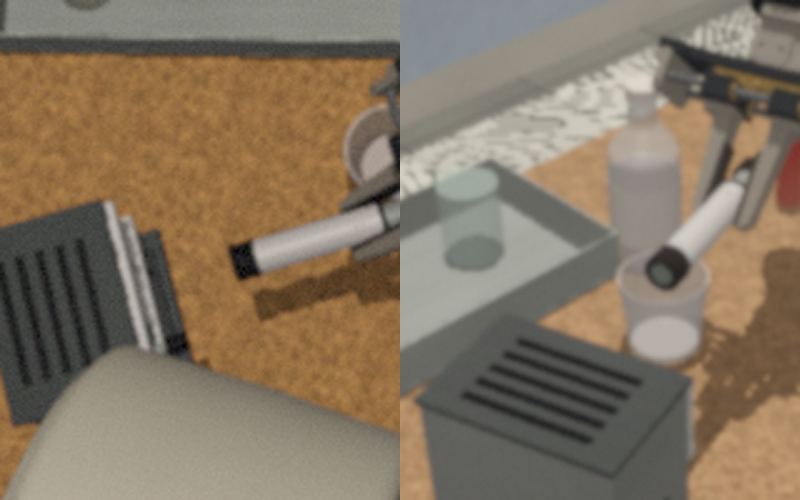

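Both views show the scope held level, pointing at the lamp. I'll fit the tube's axis from depth.

```bash
cat > fit.py <<'E'
from h import *
from scipy.optimize import least_squares
s=status.observe();Rt=Ro.from_euler('xyz',s['ee_rot']).as_matrix();g=s['position']-Rt[:,2]*.0187
P={}
for n in('top','side'):
    W=pts(n,snap(n)[1]).reshape(-1,3);W=W[np.isfinite(W).all(1)];r=W-g;al=-(r@N);per=np.linalg.norm(r+np.outer(al,N),axis=1)
    P[n]=W[(per<.024)&(al>.018)&(al<.135)]
def fit(Q):
    al=-((Q-g)@N);Q=Q[(al>.025)&(al<.085)]
    def f(v):
        d=-N+v[2]*E_+v[3]*np.array([0,0,1]);d=d/np.linalg.norm(d);r=Q-(g+v[0]*E_+v[1]*np.array([0,0,1]));return np.linalg.norm(np.cross(r,d),axis=1)-.0135
    v=least_squares(f,[0]*4,loss='soft_l1',f_scale=.002);return v.x,np.sqrt(np.mean(f(v.x)**2)),len(Q)
for n,Q in list(P.items())+[('both',np.vstack(list(P.values())))]:
    if len(Q)<50: print(n,len(Q)); continue
    x,e,k=fit(Q); al=-((Q-g)@N)
    front=g+x[0]*E_+[0,0,x[1]]-N*np.percentile(al,99)
    q=g+x[0]*E_+np.array([0,0,x[1]])+np.percentile(al,99)*(-N+x[2]*E_+[0,0,x[3]])
    print(n,k,'rms mm',(e*1e3).round(1),'off grasp lat,z mm',(x[:2]*1e3).round(1),'slope deg lat,z',np.degrees(x[2:]).round(1),'front dist from grasp',np.percentile(al,[97,99,100]).round(4),'front: off,lat,z mm',np.array([(q-F)@N,(q-F)@E_,q[2]-.15]).round(4)*1e3)
E
python3 fit.py
```

```text
top 421 rms mm 1.5 off grasp lat,z mm [-1.1 -1.7] slope deg lat,z [0.8 0.6] front dist from grasp [0.1079 0.1102 0.1109] front: off,lat,z mm [92.9  1.7 50. ]
side 282 rms mm 1.2 off grasp lat,z mm [ 2.5 -0.3] slope deg lat,z [ 0.6 -0.3] front dist from grasp [0.1142 0.115  0.1165] front: off,lat,z mm [88.   5.1 49.5]
both 703 rms mm 1.8 off grasp lat,z mm [ 0.6 -0.9] slope deg lat,z [0.7 0.2] front dist from grasp [0.1135 0.1144 0.1165] front: off,lat,z mm [88.7  3.4 49.8]
```

>>> step_arm:
  steps:
    - {"x":0,"y":0,"z":-1.5,"ax":0,"ay":0,"az":-0.5}
    - {"x":0,"y":0,"z":-3,"ax":0,"ay":0,"az":-0.5}
    - {"x":0,"y":0,"z":-4.85,"ax":0,"ay":0,"az":-0.5}
    - {"x":0,"y":0,"z":-4.85,"ax":0,"ay":0,"az":-0.5}
    - {"x":-0.3,"y":1,"z":-4.85,"ax":0,"ay":0,"az":-0.5}
    - {"x":-0.6,"y":2,"z":-4.85,"ax":0,"ay":0,"az":-0.5}
    - {"x":-0.9,"y":3,"z":-4.85,"ax":0,"ay":0,"az":-0.5}
    - {"x":-1.2,"y":4,"z":-4.85,"ax":0,"ay":0,"az":-0.5}
    - {"x":-1.4,"y":4.8,"z":-4.85,"ax":0,"ay":0,"az":-0.5}
    - {"x":-1.6,"y":5.5,"z":-4.85,"ax":0,"ay":0,"az":-0.5}
    - {"x":-1.6,"y":5.5,"z":-4.85,"ax":0,"ay":0,"az":-0.5}
    - {"x":-1.6,"y":5.5,"z":-4.85,"ax":0,"ay":0,"az":-0.5}

```text
time_s: 11.93
position: [0.5158, 0.1074, 0.1396]
ee_rot: [3.141, -0.787, 1.867]
ft_force: [0.8, 0.6, -1.3]
grip_width: 0.0264
```

```bash
python3 fit.py; python3 - <<'E'
from h import *
s=status.observe();print(s['time_s'],s['position'],s['ee_rot'],s['ft_force'],s['grip_width'])
im=[]
for n,(x,y) in dict(top=(100,200),side=(180,180)).items():
    p=np.load(n+'.npz')['p']; im.append(cv2.resize(p[y:y+200,x:x+160],(400,500),interpolation=2))
cv2.imwrite('pics/f2.png',np.hstack(im)[...,::-1])
E
```

```text
top 394 rms mm 1.6 off grasp lat,z mm [-1.3 -1.1] slope deg lat,z [0.4 0.2] front dist from grasp [0.1077 0.1099 0.111 ] front: off,lat,z mm [35.8 -0.5  2.2]
side 318 rms mm 1.1 off grasp lat,z mm [ 2.7 -1.8] slope deg lat,z [0.2 0.1] front dist from grasp [0.1094 0.1124 0.1143] front: off,lat,z mm [33.3  3.2  1.1]
both 712 rms mm 1.8 off grasp lat,z mm [ 0.7 -1.3] slope deg lat,z [0.3 0.2] front dist from grasp [0.1084 0.1107 0.1143] front: off,lat,z mm [35.   1.4  2. ]
12.0333 [0.51620344 0.10674952 0.13943414] [ 3.14121636 -0.78677002  1.86611685] [ 0.53333357 -0.06921814 -1.85907752] 0.026351328316303303
```

View pics/f2.png

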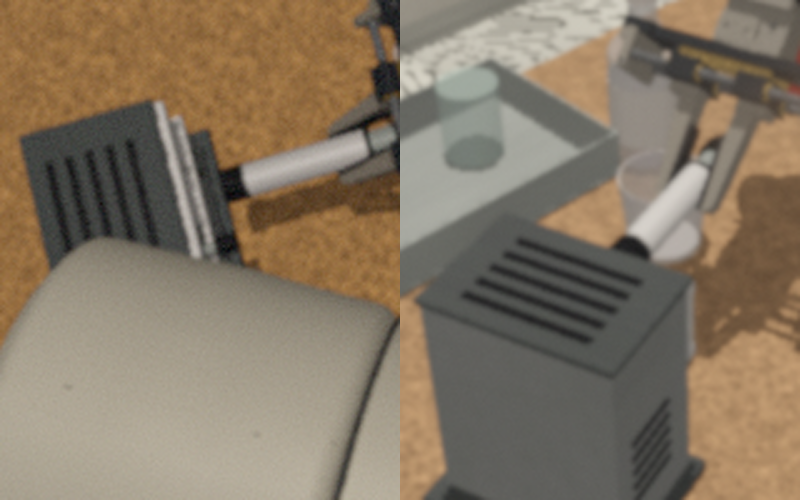

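The top and side views disagree by about 3.5 mm sideways. I'll check the lamp roof in the side view to see whether that is a shared camera bias.

```bash
python3 - <<'E'
from h import *
for n,(y0,y1,x0,x1) in dict(side=(255,335,180,305)).items():
    z=np.load(n+'.npz');W=pts(n,z['d']);Z=W[...,2]
    m=np.zeros((480,640),bool);m[y0:y1,x0:x1]=1
    m&=(abs(Z-.194)<.008)
    q=W[m]-F;o=q@N;l=q@E_
    k=abs(l)<.05;j=(o<-.02)&(o>-.08)
    mm=m.astype(np.uint8);mm=cv2.morphologyEx(mm,5 if 0 else cv2.MORPH_OPEN,np.ones((3,3),np.uint8))
    r=cv2.minAreaRect((W[mm>0][:,:2]*1000).astype(np.float32))
    print(n,m.sum(),'z',Z[m].mean(),'off',np.percentile(o[k],[.5,99.5]),'lat',np.percentile(l[j],[.5,99.5]),r)
E
```

```text
side 4067 z 0.19420192196870453 off [-0.1060544  0.0016758] lat [-0.07241357  0.08180289] ((457.6849365234375, 281.9911193847656), (156.60797119140625, 112.07161712646484), 17.007307052612305)
```

Both cameras show the lamp and scope shifted alike, so the bias is shared. Relative to the lamp, the scope is about 1.3 mm off sideways and 1.5 mm high. One small trim, then a hold.

>>> step_arm:
  steps:
    - {"x":-0.12,"y":-0.03,"z":-0.15,"ax":0,"ay":0,"az":0}
    - {"x":-0.12,"y":-0.03,"z":-0.15,"ax":0,"ay":0,"az":0}
    - {"x":-0.12,"y":-0.03,"z":-0.15,"ax":0,"ay":0,"az":0}
    - {"x":-0.12,"y":-0.03,"z":-0.15,"ax":0,"ay":0,"az":0}
    - {"x":-0.12,"y":-0.03,"z":-0.15,"ax":0,"ay":0,"az":0}
    - {"x":-0.12,"y":-0.03,"z":-0.15,"ax":0,"ay":0,"az":0}

```text
time_s: 12.53
position: [0.5148, 0.1065, 0.1379]
ee_rot: [-3.141, -0.787, 1.866]
ft_force: [0.0, 0.1, -2.4]
grip_width: 0.0264
```

```bash
python3 fit.py; python3 - <<'E'
from h import *
s=status.observe();print(s['time_s'],s['position'],np.abs(s['joint_vel']).max(),s['ft_force'],s['grip_width'])
W=pts('top',np.load('top.npz')['d']);off=(W-F)@N;lat=(W-F)@E_;Z=W[...,2]
roi=np.zeros((480,640),bool);roi[225:345,100:215]=1
m=roi&(Z>.152)&(Z<.164)&(off>.02)&(off<.034)&(lat>.03)&(lat<.06);print('knob lat',np.percentile(lat[m],[3,50,97]),m.sum())
E
```

```text
top 393 rms mm 1.7 off grasp lat,z mm [-1.5 -1. ] slope deg lat,z [0.3 0.2] front dist from grasp [0.1078 0.1097 0.1105] front: off,lat,z mm [36.5  0.3  0.5]
side 318 rms mm 1.0 off grasp lat,z mm [ 2.9 -1.3] slope deg lat,z [ 0.2 -0.2] front dist from grasp [0.1079 0.1119 0.1152] front: off,lat,z mm [34.3  4.6 -0.6]
both 711 rms mm 1.9 off grasp lat,z mm [ 0.4 -0.8] slope deg lat,z [ 0.6 -0.1] front dist from grasp [0.1079 0.1103 0.1152] front: off,lat,z mm [35.9  2.8  0.1]
12.6333 [0.51481521 0.10658853 0.13788214] 0.0012410380365146074 [-0.29065259  0.26154998 -1.21627784] 0.02659591813772674
knob lat [0.03817135 0.04527423 0.05225616] 52
```

Everything checks out, so I'm handing in.

```bash
python3 -c "
from bench import job; print(job.close_job())"
```

```text
the job is handed in; nothing more can be done
None
```

I pushed the shutter open to its end stop, lifted the spectroscope out of the stand, turned it level and held it in front of the lamp. The job was handed in at about 12.6 s.

**Shutter:** the push force rose to 13 N with no further travel. Before hand-in the knob measured 45 mm from the opening's centre, and it had not moved since the push.

**Spectroscope position:**
- The window end is about 35–36 mm from the lamp face.
- It is centred to within about 1 mm sideways and in height, measured relative to the lamp.
- It is level to about 0.2°, and its sideways aim is within about 0.6°.

**Grip and steadiness:** the arm was at rest, the grip held at 26.6 mm, and I saw no contact force from the lamp.

**Disagreement:** the top and side cameras differed by about 4 mm sideways in absolute position. The side view shifted the lamp by about the same amount, so I took it as a calibration offset and used positions relative to the lamp.

**Other objects:** I did not check their positions again after moving. No contact showed in the images or the force readings.

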